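Clamp a mounted printing plate in the viewing stand

TASK

Take the larger of the two mounted printing plates out of the wooden rack and lean it upright in the black viewing stand, its lower edge down on the ledge behind the front lip and its back against the two sloping rails, and let go of it. Then swing both hinged keeper flaps over its top edge and press each one down until it snaps shut and stays shut. Press firmly but do not force the flaps, and leave everything else on the table, the smaller plate included, where it is.

Things in the scene. Friction and masses are not known exactly. Their poses are not given: they have to be found in the camera images.
- plate: The larger mounted printing plate: a flat slab, wood core with bare grey metal on both faces (the faces are alike), 140 mm wide (its y), 110 mm tall (its z), 10 mm thick (its x), 0.18 to 0.36 kg. Origin: centre of its lower edge. At the start it stands upright in one of the rack's two slots; either slot.
- rack: Pale wooden rack, 110 mm (x) by 160 mm (y), 32 mm high, with two slots along its y, centred at x = -35 and +35 mm, each 13 mm wide and 20 mm deep (slot floor 12 mm above the table). Origin: centre of its underside. Fixed.
- stand: Black viewing stand, fixed, base 165 mm (x) by 215 mm (y), 12 mm thick; its front, where the plate goes, faces its +x, away from the robot. It carries a sloping deck that leans back 20 degrees from upright, towards -x. Origin: underside, 8 mm behind the middle of the base. z up.
- seat (a point): Middle of the ledge in the back-rest plane: 45 mm in front of the stand's origin, 34 mm above the table. Axes: x out of the back rest (forward, 20 degrees up), z up the slope, y across. The ledge is 150 mm wide; its front lip, 12 mm high, stands at x = 16 to 23 mm, leaving a 16 mm channel for the 10 mm plate. A plate leaned home has its origin at x = 5, y = 0, z = 0 mm here.
- rest (a point): Middle of the back rest, 60 mm up the slope from the seat, same axes. The back rest is two steel rails 20 mm wide at y = +-56 mm, ending 114 mm above the ledge; between y = -46 and 46 mm it is open for a finger, but for a crossbar 29 to 43 mm above the ledge. Beside the plate, at y = +-84 to +-100 mm and x = 26 to 39 mm, two catch posts end 108 mm above the ledge.
- keeper_left (a joint): Left keeper flap (the stand's own +y side). 0 = shut on its stop; grows as the flap swings up and back, limit 2.5; starts at 2.0 to 2.4. The hinge's friction keeps the flap where it is left. Coming down, its tab meets a sprung catch near 0.2 rad and needs about 8 to 14 N at the press point to snap past it near 0.08; the catch then draws it shut (reads under 0.03) and holds it.
- keeper_left_hinge (a point): Centre of the left keeper's hinge axis: in the seat frame at x = -36, y = +66, z = 120 mm. Its axes are the flap's: x from the hinge to the flap's free end, z the normal of its outer face (up the slope when shut), y the hinge axis, parallel to the seat's y.
- keeper_left_press (a point): Where to press the left keeper: on the flap's outer face (its top when shut), mid-width, 46 mm from the hinge axis. The flap is bare aluminium, 64 mm long, 40 mm wide, 5 mm thick, free end 62 mm from the hinge axis; it has a 20 mm deep lip under its free end and, on its outer side, a 22 mm deep snap tab. Axes as for the hinge point.
- keeper_right (a joint): Right keeper flap (the stand's own -y side). 0 = shut on its stop; grows as the flap swings up and back, limit 2.5; starts at 2.0 to 2.4. The hinge's friction keeps the flap where it is left. Coming down, its tab meets a sprung catch near 0.2 rad and needs about 8 to 14 N at the press point to snap past it near 0.08; the catch then draws it shut (reads under 0.03) and holds it.
- keeper_right_hinge (a point): Centre of the right keeper's hinge axis: in the seat frame at x = -36, y = -66, z = 120 mm. Its axes are the flap's: x from the hinge to the flap's free end, z the normal of its outer face (up the slope when shut), y the hinge axis, parallel to the seat's y.
- keeper_right_press (a point): Where to press the right keeper: on the flap's outer face (its top when shut), mid-width, 46 mm from the hinge axis. The flap is bare aluminium, 64 mm long, 40 mm wide, 5 mm thick, free end 62 mm from the hinge axis; it has a 20 mm deep lip under its free end and, on its outer side, a 22 mm deep snap tab. Axes as for the hinge point.
- small_plate: The smaller mounted plate, 100 mm wide, 70 mm tall, 10 mm thick, standing in the rack's other slot. Leave it. Origin: centre of its lower edge.
- loupe: Black loupe, 42 mm across, 46 mm high, standing in front (beyond) the stand. Leave it. Origin: underside.
- sanding_block: Cork sanding block 70 x 45 x 27 mm, beyond the rack. Leave it. Origin: underside.
- bottle: Clear water bottle, 62 mm across, 200 mm high. Leave it. Origin: underside.
- ink_tin: Flat metal tin, 66 mm across, 50 mm high. Leave it. Origin: underside.
- burnisher: Hand tool with a wooden handle, 180 mm long, lying between rack and stand. Leave it.
- mug: White mug, 80 mm across, 90 mm high. Leave it. Origin: underside.
- jar: Amber jar, 60 mm across, 70 mm high. Leave it. Origin: underside.

How it is judged:
On the way:
1. the larger plate leans in the stand, lower edge on the ledge and back on the rails, let go, while both keepers are still open (x of plate in the frame of seat between -0.002 and 0.013 m and z of plate in the frame of seat between -0.004 and 0.005 m and y of plate in the frame of seat between -0.016 and 0.016 m and angle between the z axis of plate and the z axis of seat, either way round below 0.08 rad and angle between the y axis of plate and the y axis of seat, either way round below 0.08 rad and contact force between the fingers and plate below 0.3 N and value of joint each of keeper_left, keeper_right above 0.3 rad and linear speed of plate below 0.03 m/s), for 0.2 s.
At the end, for the whole second after the job is handed in: The larger plate leans in the stand and is at rest: lower edge within 5 mm of the ledge and behind the front lip, within 16 mm of the middle, face within 0.08 rad of the slope; and both keepers are snapped shut (joint under 0.05 rad) (x of plate in the frame of seat between -0.002 and 0.013 m and z of plate in the frame of seat between -0.004 and 0.005 m and y of plate in the frame of seat between -0.016 and 0.016 m and angle between the z axis of plate and the z axis of seat, either way round below 0.08 rad and angle between the y axis of plate and the y axis of seat, either way round below 0.08 rad and value of joint each of keeper_left, keeper_right below 0.05 rad and linear speed of plate below 0.02 m/s); the robot touches nothing.
It fails at once if the left keeper is forced: the fingers or arm press on it with more than 40 N (contact force between any of the fingers, the arm and keeper_left above 40 N).
It fails at once if the right keeper is forced: the fingers or arm press on it with more than 40 N (contact force between any of the fingers, the arm and keeper_right above 40 N).
It fails at once if something else on the table is disturbed: moved by more than 25 mm (distance of any of small_plate, loupe, sanding_block, bottle, ink_tin, burnisher, mug, jar from where it was at the start of the episode above 0.025 m).
It also fails if it takes over 61 s, if anything falls off the work surface, if the arm or the gripper's body presses on something with over 40 N, if the wrist force passes 120 N, or if a joint passes its speed limit or range.

ROBOT

A 7-joint arm with a two-finger parallel gripper is mounted at the origin on the work surface. World frame = base frame: x ahead of the robot, y to its left, z up, the work surface at z = 0. Lengths are in m, angles in rad, forces in N, time in s.
With the tool pointing down it reaches from about 0.425 to 0.875 m from the base axis. Payload 9.9 kg.
Tool frame: the origin (TCP) lies midway between the tips of the shut fingers; the grasp point (between the pads) lies 19 mm behind it; z points along the fingers, y is the line along which they close (so a half turn about z gives the same grasp; the last joint's range is limited). The gripper opens to 85 mm and grips with 20 to 120 N. Pads are 22 mm wide; open, the fingers measure 114 mm over their backs; the gripper's body (76 mm by 85 mm) begins 54 mm behind the grasp point. The pads swing forward as they close: fully open they stand 13 mm farther back than shut.
Start: joints at [1.25, 0.576, 0.025, 1.437, -0.015, 1.129, -0.057], TCP at [0.158, -0.656, 0.231] pointing down, gripper open.
Joint ranges: [-2.76, 2.76], [-0.34, 2.15], [-1.52, 1.57], [0.19, 2.46], [-1.09, 4.23], [0.17, 1.99], [-2.82, 2.82]. Speed limits (rad/s): [2.22, 2.22, 3.01, 3.01, 3.14, 3.14, 3.14].

INTERFACE

Orientations are given as a 3x3 rotation matrix whose columns are the frame's x, y, z axes.
In Python, from cell import env gives the robot as it stands.
- The arm moves only by the tool move_arm, never from a script. Its argument "motion" is a list of rows, each a list of 6 numbers: the shift along the tool's x, y, z in m, then the turn, a rotation vector about the tool's x, y, z in degrees. In form: [[x, y, z, ax, ay, az], ...]. A call has 1 to 20 rows; each row is the pose to reach, as a shift and turn from the pose commanded when the call began, along the tool's axes at that moment; what a row does not reach only later rows make up. A row lasts 1/8 s, in which the tool goes at most 62.5 mm and 10.7 degrees, less where a joint would pass 70% of its speed; a pose out of reach is approached as far as the arm can. A call with a gripper value outside its range is refused whole. "fingers" is the closure, from 0 (fully open) to 1 (shut), set as the call begins (left out, the last holds). The fingers move at their own pace and stop on an object; "grip_force" is the grip in N (left out, the last holds). Time passes only in rows, so rows that repeat a pose let the fingers close. It gives the time, the measured TCP pose, the force, the opening and the grip force at its end, in the units of the state.
- env.sense(): the state, without advancing time (a new reading comes with each control period).
- env.capture(name): name is "side" or "top"; returns the picture (384x512x3 uint8, red, green, blue); there is no depth.
- env.get_calibration(name): a dict with "fx", "fy", "cx", "cy" (pixels), "R" (3x3) and "t" (3): a world point X has camera coordinates R X + t. Camera axes: x right, y down, z forward; pixel columns grow to the right and rows downward; lengths in m; the calibration is good to about 2 mm. A picture is of the moment at which its call begins. get_calibration takes no time and is no camera call.
- env.close_job(): hands the job in; it is judged then, once.
Trained networks look in the newest picture that a camera, given by its name, has taken for a name from the list of things; names that differ only in an ending like _2 or _b are one class to them, and where a whole thing is asked for, a point or a joint stands for the part that bears it (a point fixed in the world has none). Each returns a list of dicts, best first, with "score" (0 to 1); they miss things now and then, are a little off and sometimes report something else, mostly with a low value. They report only what shows in the picture. A call takes as long as a camera call.
- env.spot_in(target, camera): "bbox" ([left, top, width, height] in pixels, round what is visible of it).
- env.cut_out(target, camera): "region" (384x512 bool, what is visible of it) and "bbox" ([left, top, width, height] in pixels, round what is visible of it).
- env.mark_of(target, camera): "xy" ([column, row] in pixels: a listed point, or the origin of a listed thing).
The state is a dict: "time": time; "joint_positions": joint angles; "joint_vel": joint speeds; "effort": joint torques, N m; "position": TCP position; "tool_rot": TCP orientation; "ft_force": force on the tool from outside, world axes, zero at the start; "torque": the same for the moment, N m; "gripper_width": opening from 0.0 (shut) to 1.0 (fully open); "finger_force": force on a finger pad.
Only numpy, scipy, OpenCV 4.12 (cv2) and the standard library are available. Lean on these libraries where they do the work, as an engineer would, in place of code of your own. Each camera call takes 0.05 s, during which the arm holds its last target. There are 200 camera calls.

## Working session

There is one attempt and no reset: what is moved stays moved. The work goes in short steps, Python scripts to look and compute and a tool call to move; the robot and the scene stay as the last step left them, time stands still between calls to the robot, and variables do not carry over. Pictures are saved under pics/ and viewed, at most 10 in all, crops included, and the job is handed in when it is done.

Besides the shell and the picture viewer there is one more tool, called after "Request:" as name(argument=value, ...), one argument or row to a line, values as JSON. move_arm: Moves the arm, as the interface text tells. Its arguments: {"type":"object","properties":{"motion":{"type":"array","items":{"type":"array","items":{"type":"number"}}},"fingers":{"type":"number"},"grip_force":{"type":"number"}},"required":["motion"]}

```bash
mkdir -p pics; ls
python3 - <<'E'
from cell import env
import cv2,numpy as np
ims=[]
for c in("side","top"):
    im=env.capture(c); cv2.imwrite(f"pics/{c}0.png",cv2.resize(im[:,:,::-1],(800,600)))
    k=env.get_calibration(c); R=np.array(k["R"]);print(c,k["fx"],k["cx"],k["cy"],"campos",-R.T@np.array(k["t"]),"fwd",R[2])
    for t in["plate","small_plate","rack","stand","seat","rest","keeper_left","keeper_left_hinge","keeper_left_press","keeper_right_hinge","keeper_right_press","loupe","sanding_block","bottle","ink_tin","burnisher","mug","jar"]:
        m=env.mark_of(t,c)[:2]
        print(t,[(np.round(x["xy"],1).tolist(),round(x["score"],2)) for x in m])
s=env.sense();print(s)
E
```

```text
pics
side 421.99959475545495 252.900569909292 186.34934204887438 campos [0.43158051 0.76249002 0.96738874] fwd [ 0.12875675 -0.66153541 -0.73877777]
plate [([263.7, 168.9], 0.67)]
small_plate [([247.2, 163.1], 0.74)]
rack [([257.0, 163.9], 0.65)]
stand [([178.9, 296.2], 0.4)]
seat [([218.1, 265.3], 0.77)]
rest [([227.6, 252.6], 0.94), ([219.4, 267.3], 0.56)]Traceback (most recent call last):
  File "<stdin>", line 8, in <module>
ValueError: it knows: bottle, burnisher, ink_tin, jar, keeper_left_hinge, keeper_left_press, keeper_right_hinge, keeper_right_press, loupe, mug, plate, rack, rest, sanding_block, seat, small_plate, stand
```

```bash
cat > h.py <<'E'
from cell import env
import cv2,numpy as np
K={c:env.get_calibration(c) for c in("side","top")}
def proj(c,X):
    k=K[c];p=np.asarray(X)@np.array(k["R"]).T+np.array(k["t"]);return np.stack([k["fx"]*p[...,0]/p[...,2]+k["cx"],k["fy"]*p[...,1]/p[...,2]+k["cy"]],-1)
def P(c):
    k=K[c];return np.array([[k["fx"],0,k["cx"]],[0,k["fy"],k["cy"]],[0,0,1]])@np.c_[k["R"],k["t"]]
def tri(a,b):
    X=cv2.triangulatePoints(P("side"),P("top"),np.float64(a).reshape(2,1),np.float64(b).reshape(2,1));X=(X[:3]/X[3]).ravel()
    return X,np.linalg.norm(proj("side",X)-a),np.linalg.norm(proj("top",X)-b)
E
python3 - <<'E'
from h import *
np.set_printoptions(precision=4,suppress=True)
for c in K:
    im=env.capture(c); cv2.imwrite(f"pics/{c}1.png",cv2.resize(im[:,:,::-1],(800,600),interpolation=cv2.INTER_CUBIC)); np.save(f"{c}.npy",im)
print(-np.array(K["top"]["R"]).T@K["top"]["t"],K["top"]["R"])
for t in["plate","small_plate","rack","stand","seat","rest","keeper_left_hinge","keeper_left_press","keeper_right_hinge","keeper_right_press","loupe","sanding_block","bottle","ink_tin","burnisher","mug","jar"]:
    m=[env.mark_of(t,c) for c in("side","top")]
    if all(m):
        X,e,f=tri(m[0][0]["xy"],m[1][0]["xy"]);print(t,X,"err",e,f,[round(q[0]["score"],2) for q in m],[q[0]["xy"] for q in m])
    else: print(t,m)
s=env.sense();print(s)
E
```

```text
[ 0.4847 -0.0085  1.3905] [[-0.0049 -0.9997 -0.026 ]
 [-0.9981  0.0065 -0.0613]
 [ 0.0614  0.0256 -0.9978]]
plate [ 0.5807 -0.1868  0.0072] err 1.6922581034273934 1.6828573852319832 [0.68, 0.81] [[265.8, 167.4], [328.2, 185.6]]
small_plate [ 0.6436 -0.196   0.0134] err 2.785035556837152 2.7825816935883796 [0.61, 0.74] [[248.4, 161.3], [330.8, 165.5]]
rack [ 0.6108 -0.2087 -0.0197] err 1.8596986899393202 1.8616936801715727 [0.85, 0.78] [[258.0, 167.2], [333.5, 177.1]]
stand [ 0.5679  0.2117 -0.007 ] err 0.08855839714738803 0.0706322619263639 [0.97, 0.96] [[240.2, 277.3], [209.8, 192.2]]
seat [0.6161 0.2132 0.0213] err 2.0286643357482874 1.631936314975322 [0.86, 0.61] [[219.8, 268.4], [208.3, 178.8]]
rest [0.6006 0.2096 0.0861] err 2.04049209629372 1.6317604214797736 [0.93, 0.66] [[229.2, 254.9], [205.7, 178.5]]
keeper_left_hinge [0.5276 0.2695 0.1442] err 0.4423764338124324 0.33963271799259115 [0.65, 0.8] [[251.8, 268.3], [182.8, 202.3]]
keeper_left_press [0.4916 0.242  0.1567] err 2.4026683920018463 1.8860931920388078 [0.73, 0.74] [[267.2, 257.6], [191.2, 216.4]]
keeper_right_hinge [
[... 990 characters left out ...]
.008 ] err 0.27684650320339876 0.2580065084684141 [0.93, 0.77] [[319.1, 207.0], [294.0, 244.1]]
{'time': 2.15, 'joint_positions': array([ 1.2502,  0.5757,  0.0249,  1.4371, -0.015 ,  1.129 , -0.0565]), 'joint_vel': array([-0.0002,  0.0002,  0.0017,  0.0012,  0.0015, -0.0012,  0.0013]), 'effort': array([  0.0002, -76.5492,   2.2486, -28.6287,   0.0153,   0.003 ,
        -0.    ]), 'position': array([ 0.1584, -0.6561,  0.2313]), 'tool_rot': array([[ 0.9721,  0.2346,  0.    ],
       [ 0.2346, -0.9721,  0.    ],
       [ 0.    , -0.    , -1.    ]]), 'ft_force': array([0.8165, 0.372 , 0.5079]), 'torque': array([-0.0136,  0.0472, -0.0027]), 'finger_force': 0.0, 'gripper_width': 1.002448938660082}
```

View pics/side0.png

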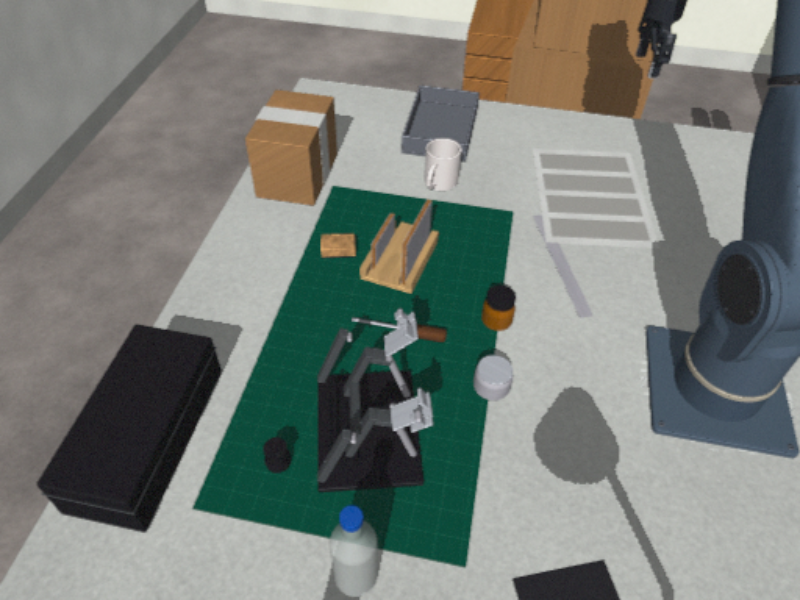

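View pics/top1.png

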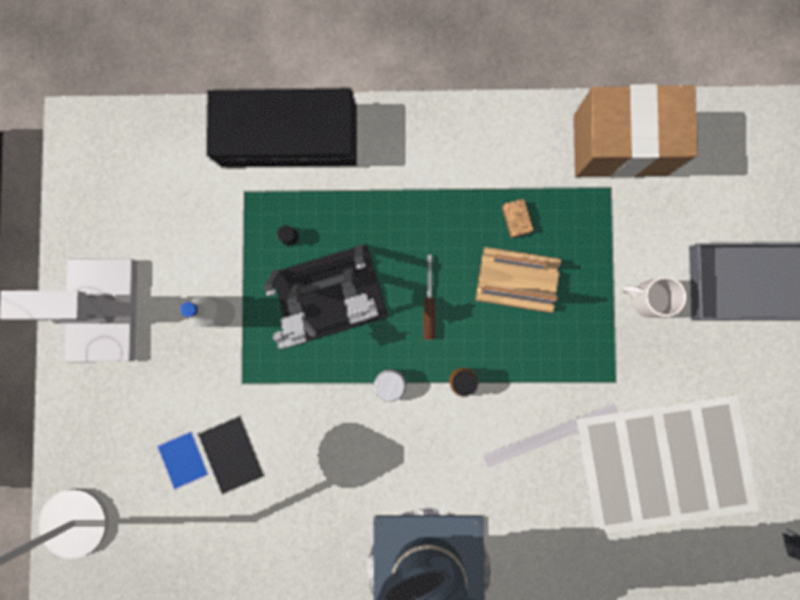

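The larger plate stands in the nearer rack slot (top view about 520,294). The small plate is in the farther slot (520,262), the stand is at about (330,295), and both keepers are swung back towards the robot. Next I'll refine the poses with a model fit.

```bash
cat > fit.py <<'E'
from h import *
from scipy.optimize import least_squares,minimize
np.set_printoptions(precision=4,suppress=True)
def Rz(a): return np.array([[np.cos(a),-np.sin(a),0],[np.sin(a),np.cos(a),0],[0,0,1]])
c20,s20=np.cos(np.radians(20)),np.sin(np.radians(20))
Rs=np.array([[c20,0,-s20],[0,1,0],[s20,0,c20]])   # seat axes in stand
seat0=np.array([.045,0,.034])
def S(p): return seat0+np.asarray(p)@Rs.T
def box(x0,x1,y0,y1,z0,z1): return np.array([[x,y,z] for x in(x0,x1) for y in(y0,y1) for z in(z0,z1)])
def W(p,X): return np.asarray(X)@Rz(p[2]).T+[p[0],p[1],0]
E
python3 - <<'E'
from fit import *
import pickle
cams=("side","top")
names=dict(stand=[0,0,0],seat=S([0,0,0]),rest=S([0,0,.06]),keeper_left_hinge=S([-.036,.066,.12]),keeper_right_hinge=S([-.036,-.066,.12]))
obs=[]
for n in names:
  for c in cams:
    for m in env.mark_of(n,c)[:1]: obs.append((n,c,m["xy"]))
f=lambda p:np.concatenate([proj(c,W(p,names[n]))-np.array(xy) for n,c,xy in obs])
r=least_squares(f,[.57,.21,.3],loss="soft_l1");print("stand kp",r.x,np.degrees(r.x[2]));print(f(r.x).reshape(-1,2).round(1).tolist())
st=r.x
# rack+plate by masks
M={}
for n in("rack","plate","small_plate","stand"):
  for c in cams:
    o=env.cut_out(n,c); M[n,c]=o[0]["region"] if o else None; print(n,c,o and (o[0]["score"],o[0]["bbox"],int(o[0]["region"].sum())))
pickle.dump(M,open("M.pkl","wb"))
def hullmask(pts,c):
    m=np.zeros((384*4,512*4),np.uint8)
    cv2.fillConvexPoly(m,cv2.convexHull(np.float32(proj(c,pts)*4+1.5).round().astype(np.int32)),1);return m
up=lambda m:cv2.resize(m.astype(np.uint8),(2048,1536),interpolation=cv2.INTER_NEAREST)
rk=box(-.055,.055,-.08,.08,0,.032);pl=box(-.005,.005,-.07,.07,0,.11);sp=box(-.005,.005,-.05,.05,0,.07)
def cost(q):
    p=q[:3];s=0
    for c in cams:
        B=hullmask(W(p,pl+[-.035,q[3],.012]),c);C=hullmask(W(p,sp+[.035,q[4],.012]),c);A=hullmask(W(p,rk),c)|B|C
        o=up(M["rack",c]|M["plate",c]|M["small_plate",c])
        s+=(A!=o).sum()/o.sum()+.5*(B!=up(M["plate",c])).sum()/o.sum()
    return s
q=np.array([.61,-.20,-.15,0,0]);
q=minimize(cost,q,method="Nelder-Mead",options=dict(initial_simplex=q+np.vstack([np.zeros(5),np.diag([.01,.01,.08,.01,.01])]),maxiter=250)).x
print("rack",q,np.degrees(q[2]),cost(q),"plate",W(q[:3],[-.035,q[3],.012]))
np.save("rack.npy",q);np.save("stand.npy",st)
outs=[]
for c in cams:
    im=cv2.resize(np.load(c+".npy"),(2048,1536),interpolation=cv2.INTER_CUBIC)[:,:,::-1].copy()
    def dr(pts,col):
        h=cv2.convexHull(np.float32(proj(c,pts)*4+1.5)).astype(np.int32);cv2.polylines(im,[h],True,col,1)
    dr(W(q[:3],rk),(0,255,0));dr(W(q[:3],pl+[-.035,q[3],.012]),(0,0,255));dr(W(q[:3],sp+[.035,q[4],.012]),(255,0,0))
    dr(W(st,box(-.0745,.0905,-.1075,.1075,0,.012)),(0,255,255))
    for y in(-.056,.056): dr(W(st,S(box(-.004,0,y-.01,y+.01,0,.114))),(255,0,255))
    for y in(-.092,.092): dr(W(st,S(box(.026,.039,y-.008,y+.008,0,.108))),(255,255,0))
    for y in(-.066,.066): 
        for t in (2.0,2.4):
            dr(W(st,S(np.array([[-.036+r*np.cos(t),y+d,.12+r*np.sin(t)] for r in(0,.062) for d in(-.02,.02)]))),(0,128,255) if t>2.1 else (0,255,128))
    for n in((st[:2]),(q[:2])):
        u=proj(c,[*n,.05])*4;x,y=int(u[0]),int(u[1]);x=min(max(x,200),1848);y=min(max(y,150),1386);outs.append(im[y-150:y+150,x-200:x+200])
cv2.imwrite("pics/ov.png",np.vstack([np.hstack(outs[:2]),np.hstack(outs[2:])]))
E
```

```text
stand kp [0.5732 0.2079 0.2555] 14.637087673701048
[[-1.6, -3.0], [0.8, -1.8], [1.0, -0.4], [-2.7, -2.2], [-1.1, 0.5], [-1.4, 2.7], [0.0, 0.2], [2.5, 0.5], [1.2, 3.1], [0.6, 0.3]]
rack side (0.25, [204.0, 197.5, 71.2, 110.8], 2931)
rack top (0.85, [307.1, 157.5, 50.9, 42.5], 1061)
plate side (0.6, [248.3, 249.1, 29.0, 28.4], 514)
plate top (0.79, [311.5, 181.0, 45.5, 12.0], 240)
small_plate side (0.75, [240.5, 140.4, 10.4, 27.5], 280)
small_plate top (0.71, [318.0, 160.6, 34.6, 12.8], 195)
stand side (0.97, [202.4, 200.0, 74.6, 113.8], 5926)
stand top (0.78, [168.6, 156.7, 79.5, 64.6], 3369)
rack [ 0.6092 -0.1954 -0.1537  0.0037  0.0058] -8.804136074863141 1.7232625105014985 plate [ 0.5752 -0.1864  0.012 ]
```

View pics/ov.png

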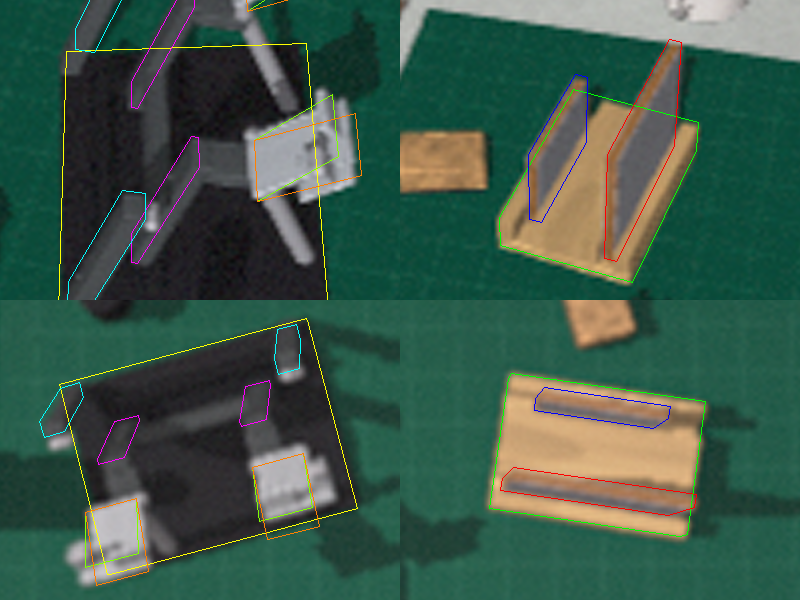

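Run:
```python
from fit import *
import pickle
M=pickle.load(open("M.pkl","rb"));cams=("side","top")
def build(p):
    base=[box(-.0745,.0905,-.1075,.1075,0,.012)]
    for y in(-.056,.056): base.append(S(box(-.006,0,y-.01,y+.01,0,.114)))
    for y in(-.092,.092): base.append(S(box(.026,.039,y-.008,y+.008,-.02,.108)))
    for y,t in((.066,p[3]),(-.066,p[4])):
        u=np.array([np.cos(t),0,np.sin(t)]);n=np.array([-np.sin(t),0,np.cos(t)]);h=np.array([-.036,y,.12]);sy=np.sign(y)
        def fl(r0,r1,y0,y1,n0,n1): return S(np.array([h+r*u+[0,d,0]+k*n for r in(r0,r1) for d in(y0,y1) for k in(n0,n1)]))
        base+=[fl(0,.062,-.02,.02,-.005,0),fl(.057,.062,-.02,.02,-.02,0)]
        base.append(S(box(-.042,-.03,y-.012,y+.012,0.0,.12)))
    return [W(p,b) for b in base]
up=lambda m:cv2.resize(m.astype(np.uint8),(2048,1536),interpolation=cv2.INTER_NEAREST)
O={c:up(M["stand",c]) for c in cams}
def cost(p):
    s=0
    for c in cams:
        m=np.zeros((1536,2048),np.uint8)
        for b in build(p): cv2.fillConvexPoly(m,cv2.convexHull(np.float32(proj(c,b)*4+1.5).round().astype(np.int32)),1)
        s+=(m!=O[c]).sum()/O[c].sum()
    return s
for q in ([.5732,.2079,.2555,2.2,2.2],[.57,.21,.32,2.1,2.3]):
    q=np.array(q);r=minimize(cost,q,method="Nelder-Mead",options=dict(initial_simplex=q+np.vstack([np.zeros(5),np.diag([.01,.01,.06,.15,.15])]),maxiter=250))
    print(r.x,r.fun,np.degrees(r.x[2]))
q=r.x;np.save("stand2.npy",q);outs=[]
for c in cams:
    im=cv2.resize(np.load(c+".npy"),(4096,3072),interpolation=cv2.INTER_CUBIC)[:,:,::-1].copy();im=np.clip(im*1.5,0,255).astype(np.uint8)
    cs=cv2.findContours(cv2.resize(M["stand",c].astype(np.uint8),(4096,3072),interpolation=cv2.INTER_NEAREST),0,2)[0];cv2.drawContours(im,cs,-1,(0,0,255),1)
    for i,b in enumerate(build(q)): cv2.polylines(im,[cv2.convexHull(np.float32(proj(c,b)*8+3.5)).astype(np.int32)],True,(0,255,255) if i==0 else (255,255,0),1)
    u=proj(c,[*q[:2],.05])*8;x,y=int(u[0]),int(u[1]);w=500 if c=="side" else 400
    outs.append(cv2.resize(im[y-w*3//2//2-150:y+w*3//2//2+150,x-w//1+100:x+w-100] if 0 else im[y-480:y+480,x-320:x+320],(400,600)))
cv2.imwrite("pics/ov2.png",np.hstack(outs))
```

```text
[0.5752 0.2059 0.2872 2.3205 2.0067] 0.13897553350930397 16.454123135326853
[0.5752 0.206  0.2874 2.2079 2.2704] 0.15641362634959494 16.469541587814753
```

View pics/ov2.png

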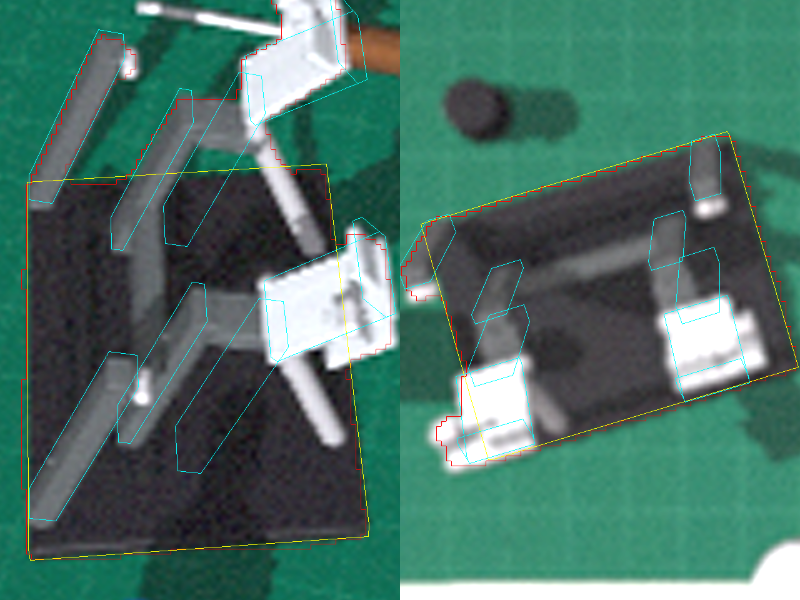

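```bash
cat > go.py <<'E'
from fit import *
from scipy.spatial.transform import Rotation as Ro
s=env.sense();R0=np.array(s["tool_rot"]);p0=np.array(s["position"])
q=np.load("rack.npy");st=np.load("stand2.npy")
def toolR(yaw,tilt=0):
    f=np.array([np.cos(yaw),np.sin(yaw),0]);z=np.sin(tilt)*f+[0,0,-np.cos(tilt)];y=np.cos(tilt)*f+[0,0,np.sin(tilt)]
    return np.stack([np.cross(y,z),y,z],1)
def rel(t,R): return np.r_[(R0.T@(np.asarray(t)-p0))*1000,Ro.from_matrix(R0.T@R).as_rotvec(degrees=True)]
RS=toolR(st[2],np.radians(20))
def seatW(p): return W(st,S(p))
def toseat(X): return (( np.asarray(X)-[st[0],st[1],0])@Rz(st[2])-seat0)@Rs
np.set_printoptions(precision=2,suppress=True)
E
python3 - <<'E'
from go import *
pl=W(q[:3],[-.035,q[3],.012]);R=toolR(q[2])
print(rel([pl[0],pl[1],.2],R)); print(R0.T@(R@[0,0,1]))
E
```

```text
[ 515.38 -358.85   31.31    0.     -0.    -67.63]
[-0.  0.  1.]
```

Request:
move_arm(
  motion=[
    [0.5154, -0.3589, 0.031, 0, 0, -67.6],
    [0.5154, -0.3589, 0.031, 0, 0, -67.6],
    [0.5154, -0.3589, 0.031, 0, 0, -67.6],
    [0.5154, -0.3589, 0.031, 0, 0, -67.6],
    [0.5154, -0.3589, 0.031, 0, 0, -67.6],
    [0.5154, -0.3589, 0.031, 0, 0, -67.6],
    [0.5154, -0.3589, 0.031, 0, 0, -67.6],
    [0.5154, -0.3589, 0.031, 0, 0, -67.6],
    [0.5154, -0.3589, 0.031, 0, 0, -67.6],
    [0.5154, -0.3589, 0.031, 0, 0, -67.6],
    [0.5154, -0.3589, 0.031, 0, 0, -67.6],
    [0.5154, -0.3589, 0.031, 0, 0, -67.6],
    [0.5154, -0.3589, 0.031, 0, 0, -67.6],
    [0.5154, -0.3589, 0.031, 0, 0, -67.6],
  ],
  fingers=0.3,
  grip_force=50,
)

```text
time: 4.8
position: [0.5744, -0.1879, 0.2005]
tool_rot: [[0.156, 0.988, -0.0], [0.988, -0.156, -0.001], [-0.001, -0.0, -1.0]]
ft_force: [0.1, 0.5, 0.2]
gripper_width: 0.696
finger_force: 0.0
```

Request:
move_arm(
  motion=[
    [0, 0, 0.06, 0, 0, 0],
    [0, 0, 0.09, 0, 0, 0],
    [0, 0, 0.105, 0, 0, 0],
    [0, 0, 0.12, 0, 0, 0],
    [0, 0, 0.12, 0, 0, 0],
  ],
)

```text
time: 5.42
position: [0.575, -0.1865, 0.08]
tool_rot: [[0.154, 0.988, -0.001], [0.988, -0.154, 0.0], [0.0, -0.001, -1.0]]
ft_force: [0.2, 1.4, 0.4]
gripper_width: 0.699
finger_force: 0.0
```

Run:
```python
from go import *
pl=W(q[:3],[-.035,q[3],.012]);o=[]
for c in K:
    im=env.capture(c)[:,:,::-1];u=proj(c,[pl[0],pl[1],.1]).astype(int)
    o.append(cv2.resize(im[u[1]-40:u[1]+40,u[0]-26:u[0]+27],(400,600),interpolation=cv2.INTER_CUBIC))
cv2.imwrite("pics/g1.png",np.hstack(o));print(s["position"],s["ft_force"])
```

```text
[ 0.57 -0.19  0.08] [0.16 1.35 0.41]
```

View pics/g1.png

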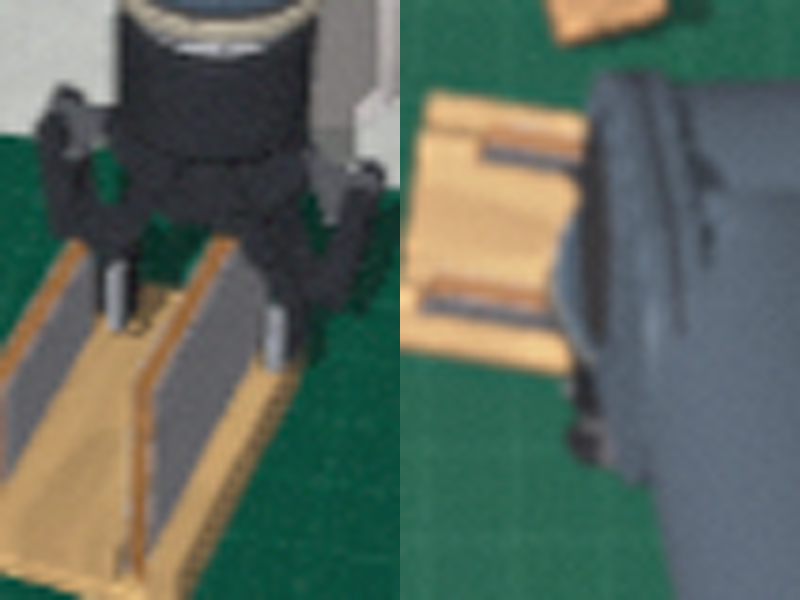

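The fingers straddle the larger plate, with the pads at (115,295) and (275,335) in the left crop, and the small plate is clear. Closing now.

Request:
move_arm(
  motion=[
    [0, 0, 0, 0, 0, 0],
    [0, 0, 0, 0, 0, 0],
    [0, 0, 0, 0, 0, 0],
    [0, 0, 0, 0, 0, 0],
    [0, 0, 0, 0, 0, 0],
    [0, 0, 0, 0, 0, 0],
  ],
  fingers=1,
  grip_force=60,
)

```text
time: 6.28
position: [0.5752, -0.1864, 0.0808]
tool_rot: [[0.154, 0.988, 0.0], [0.988, -0.154, -0.0], [-0.0, 0.0, -1.0]]
ft_force: [-1.9, 0.8, 5.8]
gripper_width: 0.11
finger_force: 59.2
```

Request:
move_arm(
  motion=[
    [0, 0, -0.01, 0, 0, 0],
    [0, 0, -0.03, 0, 0, 0],
    [0, 0, -0.08, 0, 0, 0],
    [0, 0, -0.14, 0, 0, 0],
    [0, 0, -0.17, 0, 0, 0],
    [0, 0, -0.17, 0, 0, 0],
  ],
)

```text
time: 7.02
position: [0.5763, -0.1865, 0.2529]
tool_rot: [[0.154, 0.988, 0.005], [0.988, -0.154, -0.001], [-0.001, 0.005, -1.0]]
ft_force: [-0.9, -0.2, -2.9]
gripper_width: 0.111
finger_force: 59.0
```

Run:
```python
from go import *
# TCP in seat frame when plate bottom at z: grasp TCP z .08 with plate bottom .012 -> tcp 68 above bottom
for z in(.16,.08,.03):
    t=seatW([.008,0,.068+z]); print(z,t,rel(t,RS))
print(s["position"],s["ft_force"],s["gripper_width"],s["joint_positions"])
o=[]
for c in K:
    im=env.capture(c)[:,:,::-1];u=proj(c,s["position"]).astype(int)
    o.append(cv2.resize(im[u[1]-45:u[1]+45,u[0]-30:u[0]+30],(400,600),interpolation=cv2.INTER_CUBIC))
cv2.imwrite("pics/g2.png",np.hstack(o))
```

```text
0.16 [0.55 0.2  0.25] [376.77 -84.42   1.37 -19.41   4.5  -25.03]
0.08 [0.58 0.21 0.18] [388.5  -60.04  76.66 -19.41   4.5  -25.03]
0.03 [0.59 0.21 0.13] [395.83 -44.8  123.71 -19.41   4.5  -25.03]
[ 0.58 -0.19  0.25] [-0.86 -0.16 -2.95] 0.11057314925937077 [ 0.47  0.47 -0.36  1.59  0.18  1.11 -0.09]
```

View pics/g2.png

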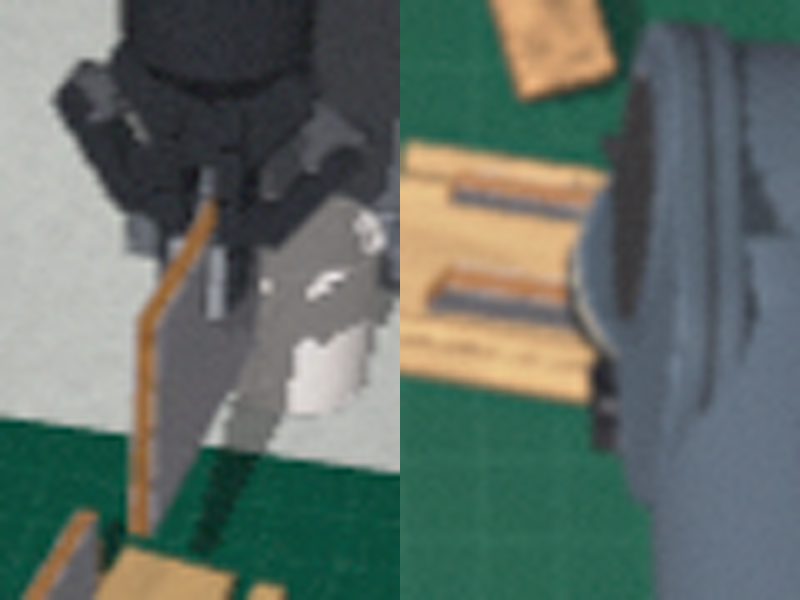

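Run:
```python
from go import *
for x,z in((.05,.20),(.009,.09),(.009,.03)):
    t=seatW([x,0,.068+z]); print(z,t,rel(t,RS))
```

```text
0.2 [0.58 0.21 0.3 ] [387.89 -59.35 -53.45 -19.74   4.4  -25.04]
0.09 [0.57 0.21 0.19] [387.5  -60.02  63.94 -19.74   4.4  -25.04]
0.03 [0.59 0.21 0.13] [396.27 -41.4  120.3  -19.74   4.4  -25.04]
```

Request:
move_arm(
  motion=[
    [0, 0, -0.053, 0, 0, 0],
    [0.06, -0.01, -0.053, -3, 0.7, -4],
    [0.12, -0.02, -0.053, -6, 1.4, -8],
    [0.18, -0.03, -0.053, -9, 2, -12],
    [0.24, -0.04, -0.053, -12, 2.7, -16],
    [0.3, -0.05, -0.053, -15, 3.3, -20],
    [0.36, -0.055, -0.053, -18, 4, -23],
    [0.388, -0.059, -0.053, -19.7, 4.4, -25],
    [0.388, -0.059, -0.053, -19.7, 4.4, -25],
    [0.388, -0.059, -0.053, -19.7, 4.4, -25],
    [0.388, -0.059, -0.053, -19.7, 4.4, -25],
  ],
)

```text
time: 8.5
position: [0.5766, 0.2045, 0.3025]
tool_rot: [[-0.281, 0.902, 0.327], [0.96, 0.264, 0.095], [-0.001, 0.341, -0.94]]
ft_force: [0.1, 0.2, -2.0]
gripper_width: 0.111
finger_force: 59.4
```

Run:
```python
from go import *
print(s["ft_force"],s["gripper_width"],toseat(p0)*1000)
for x,z in((.009,.09),(.009,.03),(.009,.012)):
    t=seatW([x,0,.068+z]); print(z,t,rel(t,RS))
```

```text
[ 0.05  0.16 -2.03] 0.11050518092125335 [ 50.46  -1.87 267.37]
0.09 [0.57 0.21 0.19] [  1.93 -41.34 109.42  -0.07   0.09  -0.16]
0.03 [0.59 0.21 0.13] [  2.02 -41.27 169.42  -0.07   0.09  -0.16]
0.012 [0.6  0.21 0.11] [  2.05 -41.25 187.42  -0.07   0.09  -0.16]
```

Request:
move_arm(
  motion=[
    [0.002, -0.038, 0.03, 0, 0, 0],
    [0.002, -0.038, 0.08, 0, 0, 0],
    [0.002, -0.038, 0.12, 0, 0, 0],
    [0.002, -0.038, 0.145, 0, 0, 0],
    [0.002, -0.038, 0.16, 0, 0, 0],
    [0.002, -0.038, 0.165, 0, 0, 0],
    [0.002, -0.038, 0.165, 0, 0, 0],
  ],
)

```text
time: 9.38
position: [0.5961, 0.2137, 0.1357]
tool_rot: [[-0.282, 0.901, 0.329], [0.959, 0.265, 0.097], [-0.0, 0.343, -0.939]]
ft_force: [-0.2, -0.9, -2.5]
gripper_width: 0.112
finger_force: 59.6
```

Run:
```python
from go import *
print(s["ft_force"]@R0,s["gripper_width"],toseat(p0)*1000)
o=[]
for c in K:
    im=env.capture(c)[:,:,::-1];u=proj(c,seatW([0,0,.08])).astype(int)
    o.append(cv2.resize(im[u[1]-57:u[1]+57,u[0]-38:u[0]+38],(400,600),interpolation=cv2.INTER_CUBIC))
cv2.imwrite("pics/g3.png",np.clip(np.hstack(o)*1.4,0,255).astype(np.uint8))
```

```text
[-0.76 -1.27  2.22] 0.11212866669292476 [ 13.39   1.51 103.4 ]
```

View pics/g3.png

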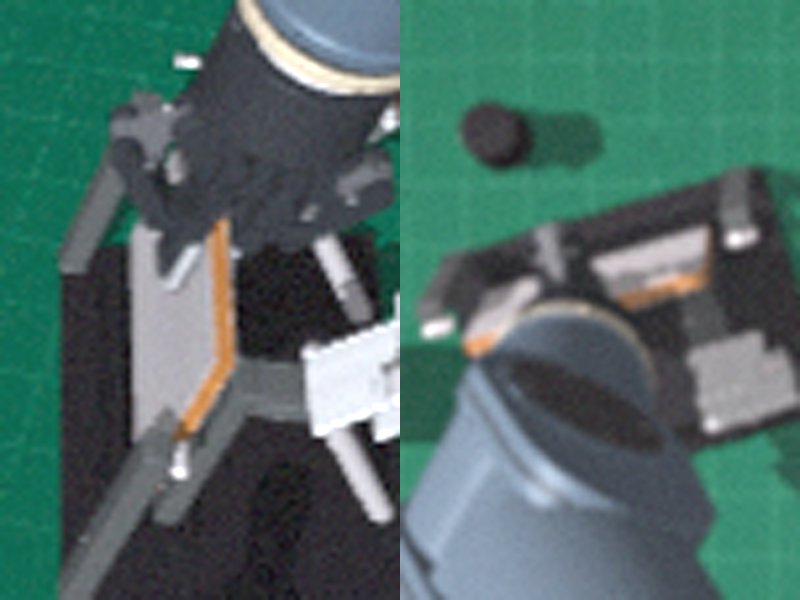

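The plate hangs square just in front of the rails (left crop, plate edge at 225,350) and clear of both flaps. I'll ease it back until it touches the rails, then lower it.

Request:
move_arm(
  motion=[
    [0, -0.003, 0, 0, 0, 0],
    [0, -0.005, 0, 0, 0, 0],
    [0, -0.006, 0, 0, 0, 0],
    [0, -0.007, 0, 0, 0, 0],
    [0, -0.007, 0, 0, 0, 0],
  ],
)

```text
time: 10.1
position: [0.5895, 0.212, 0.1329]
tool_rot: [[-0.283, 0.901, 0.328], [0.959, 0.266, 0.097], [-0.0, 0.342, -0.94]]
ft_force: [-0.0, -0.1, -2.6]
gripper_width: 0.104
finger_force: 59.6
```

Run:
```python
from go import *
print(s["ft_force"]@R0,s["gripper_width"],toseat(p0)*1000)
```

```text
[-0.1  -0.95  2.45] 0.1044054648372381 [  6.     1.68 103.01]
```

Request:
move_arm(
  motion=[
    [0, 0, 0.012, 0, 0, 0],
    [0, 0, 0.022, 0, 0, 0],
    [0, 0, 0.026, 0, 0, 0],
    [0, 0, 0.028, 0, 0, 0],
    [0, 0, 0.03, 0, 0, 0],
    [0, 0, 0.03, 0, 0, 0],
  ],
)

```text
time: 10.85
position: [0.5994, 0.2149, 0.1047]
tool_rot: [[-0.283, 0.901, 0.329], [0.959, 0.266, 0.097], [-0.0, 0.342, -0.94]]
ft_force: [-0.7, -0.3, -2.4]
gripper_width: 0.106
finger_force: 59.7
```

Run:
```python
from go import *
print(s["ft_force"]@R0,s["gripper_width"],toseat(p0)*1000)
```

```text
[-0.09 -1.58  2.01] 0.10574944260597183 [ 6.13  1.69 73.03]
```

Request:
move_arm(
  motion=[
    [0, 0, 0.001, 0, 0, 0],
    [0, 0, 0.002, 0, 0, 0],
    [0, 0, 0.003, 0, 0, 0],
    [0, 0, 0.004, 0, 0, 0],
    [0, 0, 0.004, 0, 0, 0],
  ],
)

```text
time: 11.48
position: [0.6007, 0.2153, 0.1012]
tool_rot: [[-0.283, 0.901, 0.329], [0.959, 0.266, 0.097], [-0.0, 0.343, -0.939]]
ft_force: [-1.6, -0.1, 2.6]
gripper_width: 0.111
finger_force: 60.4
```

Run:
```python
from go import *
print(s["ft_force"]@R0,s["gripper_width"],toseat(p0)*1000)
```

```text
[ 0.36 -0.57 -2.96] 0.11090799059704173 [ 6.13  1.73 69.26]
```

Request:
move_arm(
  motion=[
    [0, -0.001, 0, 0, 0, 0],
    [0, -0.002, 0, 0, 0, 0],
    [0, -0.002, 0, 0, 0, 0],
  ],
)

```text
time: 11.85
position: [0.5995, 0.2151, 0.1007]
tool_rot: [[-0.283, 0.901, 0.33], [0.959, 0.266, 0.097], [0.0, 0.344, -0.939]]
ft_force: [0.8, 0.2, 3.8]
gripper_width: 0.107
finger_force: 60.5
```

Run:
```python
from go import *
print(s["ft_force"]@R0,s["gripper_width"],toseat(p0)*1000)
```

```text
[-0.01  2.09 -3.28] 0.10719176841941976 [ 4.83  1.84 69.24]
```

Request:
move_arm(
  motion=[
    [0, 0, 0, 0, 0, 0],
    [0, 0, 0, 0, 0, 0],
    [0, 0, 0, 0, 0, 0],
    [0, 0, 0, 0, 0, 0],
  ],
  fingers=0.65,
)

```text
time: 12.35
position: [0.5988, 0.2147, 0.1001]
tool_rot: [[-0.283, 0.901, 0.328], [0.959, 0.266, 0.097], [-0.0, 0.342, -0.94]]
ft_force: [-0.3, 0.6, 0.3]
gripper_width: 0.348
finger_force: 0.0
```

Request:
move_arm(
  motion=[
    [0, 0, -0.01, 0, 0, 0],
    [0, 0, -0.03, 0, 0, 0],
    [0, 0, -0.07, 0, 0, 0],
    [0, 0, -0.12, 0, 0, 0],
    [0, 0, -0.16, 0, 0, 0],
    [0, 0, -0.18, 0, 0, 0],
    [0, 0, -0.18, 0, 0, 0],
  ],
)

```text
time: 13.22
position: [0.5399, 0.1974, 0.2716]
tool_rot: [[-0.283, 0.9, 0.332], [0.959, 0.265, 0.097], [-0.001, 0.346, -0.938]]
ft_force: [-0.2, -0.1, -0.6]
gripper_width: 0.35
finger_force: 0.0
```

Run:
```python
from go import *
print(s["ft_force"]@R0,s["gripper_width"],toseat(p0)*1000)
# right keeper start, finger centre behind
for x,y,z in((-.115,-.066,.25),(-.115,-.066,.138)): print(rel(seatW([x,y,z]),RS))
M={};o=[]
for c in K:
    im=env.capture(c)[:,:,::-1]
    for n in("plate","keeper_left_hinge","keeper_right_hinge","keeper_left_press","keeper_right_press"):
        m=env.mark_of(n,c);M[n,c]=m[0] if m else None
    im=im.copy();sc=6;u=proj(c,seatW([-.02,0,.08])).astype(int)
    big=cv2.resize(im[u[1]-50:u[1]+50,u[0]-33:u[0]+33],None,fx=6,fy=6,interpolation=cv2.INTER_CUBIC)
    h=cv2.convexHull(np.float32((proj(c,seatW(box(0,.01,-.07,.07,0,.11)))-u+[33,50])*6+2.5)).astype(np.int32);cv2.polylines(big,[h],True,(0,0,255),1);o.append(big)
for n in("plate","keeper_left_hinge","keeper_right_hinge","keeper_left_press","keeper_right_press"):
    a,b=M[n,"side"],M[n,"top"]
    if a and b:X,e,f=tri(a["xy"],b["xy"]);print(n,toseat(X)*1000,e,a["score"],b["score"])
cv2.imwrite("pics/g4.png",np.clip(np.hstack(o)*1.4,0,255).astype(np.uint8))
```

```text
[-0.04 -0.43  0.5 ] 0.3504827523073773 [  4.93   1.76 251.02]
[ -67.85 -119.88    0.61    0.23    0.05   -0.04]
[ -67.75 -120.32  112.61    0.23    0.05   -0.04]
plate [  2.8  -5.6 -17.2] 0.2195045386057671 0.71 0.6
keeper_right_hinge [ 53.46 -78.96 298.68] 19.59798346791701 0.68 0.59
keeper_right_press [-60.63 -62.31 164.33] 2.290161886964059 0.76 0.8
```

View pics/g4.png

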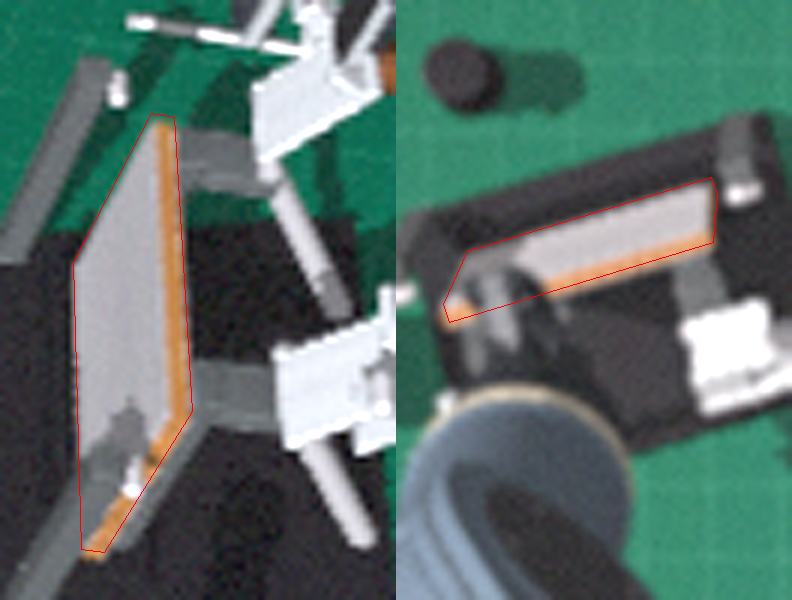

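The plate sits home: the seated-plate outline matches it in both views and both keepers are still open. Next I'll shut the fingers and go behind the right keeper.

Request:
move_arm(
  motion=[
    [-0.02, -0.035, -0.01, 0, 0, 0],
    [-0.045, -0.08, -0.01, 0, 0, 0],
    [-0.068, -0.12, 0, 0, 0, 0],
    [-0.068, -0.12, 0.0, 0, 0, 0],
    [-0.068, -0.12, 0.04, 0, 0, 0],
    [-0.068, -0.12, 0.08, 0, 0, 0],
    [-0.068, -0.12, 0.11, 0, 0, 0],
    [-0.068, -0.12, 0.112, 0, 0, 0],
  ],
  fingers=1,
  grip_force=40,
)

```text
time: 14.82
position: [0.488, 0.1119, 0.1211]
tool_rot: [[-0.285, 0.902, 0.326], [0.959, 0.268, 0.096], [-0.001, 0.34, -0.941]]
ft_force: [-0.1, 0.3, 0.5]
gripper_width: 0.001
finger_force: 0.0
```

Run:
```python
from go import *
print(s["ft_force"]@R0,s["gripper_width"],toseat(p0)*1000,s["joint_positions"],rel(seatW([-.115,-.066,.138]),RS))
o=[]
for c in K:
    im=env.capture(c)[:,:,::-1];u=proj(c,seatW([-.06,-.04,.13])).astype(int)
    o.append(cv2.resize(im[u[1]-50:u[1]+50,u[0]-33:u[0]+33],None,fx=6,fy=6,interpolation=cv2.INTER_CUBIC))
cv2.imwrite("pics/g5.png",np.clip(np.hstack(o)*1.3,0,255).astype(np.uint8))
```

```text
[ 0.32  0.14 -0.5 ] 0.0009203208233758173 [-116.12  -65.49  134.99] [-0.1   0.37 -0.31  2.33  0.92  0.17 -0.97] [-0.51  1.11 -3.01 -0.15  0.04  0.08]
```

View pics/g5.png

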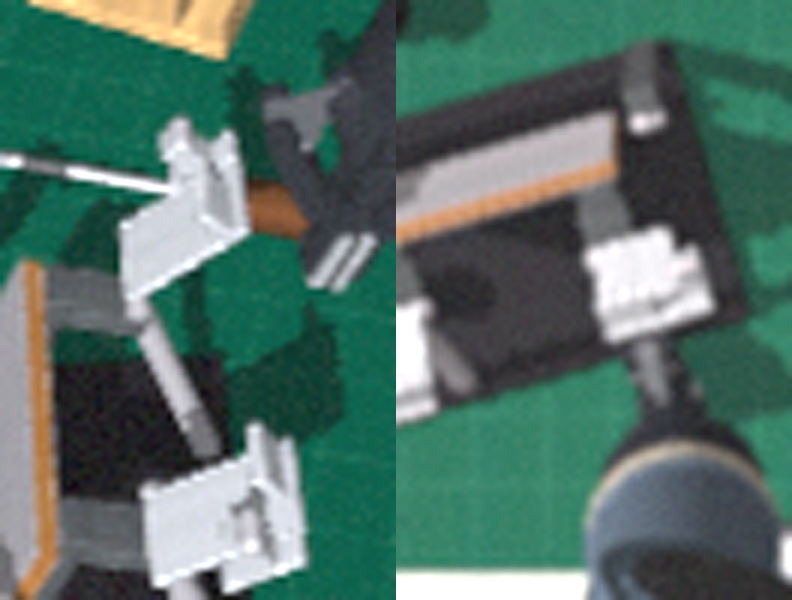

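Request:
move_arm(
  motion=[
    [0, 0.015, -0.003, 0, 0, 0],
    [0, 0.027, -0.005, 0, 0, 0],
    [0, 0.033, -0.005, 0, 0, 0],
    [0, 0.038, -0.005, 0, 0, 0],
    [0, 0.043, -0.005, 0, 0, 0],
    [0, 0.048, -0.006, 0, 0, 0],
    [0, 0.053, -0.007, 0, 0, 0],
  ],
)

```text
time: 15.8
position: [0.5333, 0.1245, 0.1479]
tool_rot: [[-0.283, 0.901, 0.328], [0.959, 0.266, 0.096], [-0.0, 0.342, -0.94]]
ft_force: [-0.8, -0.0, 1.7]
gripper_width: 0.005
finger_force: 1.1
```

Run:
```python
from go import *
print(s["ft_force"]@R0,s["gripper_width"],toseat(p0)*1000,s["joint_positions"])
M={}
for c in K:
    env.capture(c)
    for n in("keeper_right_hinge","keeper_right_press"):
        m=env.mark_of(n,c);M[n,c]=m[0] if m else None
for n in("keeper_right_hinge","keeper_right_press"):
    a,b=M[n,"side"],M[n,"top"]
    if a and b:X,e,f=tri(a["xy"],b["xy"]);print(n,toseat(X)*1000,e,a["score"],b["score"])
```

```text
[ 0.21 -0.18 -1.87] 0.005324549004719289 [-62.78 -66.26 144.09] [ 0.06  0.39 -0.52  2.19  0.75  0.33 -0.78]
keeper_right_hinge [-35.71 -63.74 132.53] 0.987842321021496 0.66 0.61
keeper_right_press [-34.66 -65.17 167.38] 1.76158762429282 0.66 0.46
```

Request:
move_arm(
  motion=[
    [0, 0.003, -0.008, 0, 0, 0],
    [0, 0.012, -0.013, 0, 0, 0],
    [0, 0.022, -0.015, 0, 0, 0],
    [0, 0.029, -0.015, 0, 0, 0],
    [0, 0.036, -0.014, 0, 0, 0],
    [0, 0.044, -0.011, 0, 0, 0],
    [0, 0.051, -0.008, 0, 0, 0],
    [0, 0.051, -0.008, 0, 0, 0],
  ],
)

```text
time: 17.1
position: [0.5771, 0.1377, 0.1727]
tool_rot: [[-0.283, 0.901, 0.329], [0.959, 0.266, 0.097], [0.0, 0.343, -0.939]]
ft_force: [-0.8, 0.3, 0.7]
gripper_width: -0.001
finger_force: 0.0
```

```bash
cat > chk.py <<'E'
from go import *
import sys
side=sys.argv[1]
print(s["time"],s["ft_force"]@R0,toseat(p0)*1000,s["joint_positions"])
M={}
for c in K:
    env.capture(c)
    for n in("_hinge","_press"):
        m=env.mark_of("keeper_"+side+n,c);M[n,c]=m[0] if m else None
for n in("_hinge","_press"):
    a,b=M[n,"side"],M[n,"top"]
    if a and b:X,e,f=tri(a["xy"],b["xy"]);print(n,toseat(X)*1000,e,a["score"],b["score"])
E
python3 chk.py right
```

```text
17.1 [ 0.47 -0.37 -0.9 ] [-11.34 -66.04 151.68] [ 0.12  0.42 -0.6   2.05  0.66  0.46 -0.67]
_hinge [-33.69 -60.66 134.92] 2.6602153648985456 0.75 0.6
_press [  1.87 -66.66 153.65] 1.9305468689536573 0.52 0.5
```

Request:
move_arm(
  motion=[
    [0, 0.004, 0.002, 0, 0, 0],
    [0, 0.009, 0.006, 0, 0, 0],
    [0, 0.013, 0.01, 0, 0, 0],
    [0, 0.016, 0.013, 0, 0, 0],
    [0, 0.017, 0.015, 0, 0, 0],
    [0, 0.017, 0.015, 0, 0, 0],
  ],
)

```text
time: 18.15
position: [0.5968, 0.1433, 0.1643]
tool_rot: [[-0.283, 0.901, 0.328], [0.959, 0.266, 0.097], [-0.0, 0.342, -0.94]]
ft_force: [0.6, -0.1, -0.2]
gripper_width: 0.005
finger_force: 0.0
```

```bash
python3 chk.py right
```

```text
18.15 [-0.28  0.45  0.42] [  5.04 -66.22 136.87] [ 0.1   0.46 -0.59  2.02  0.68  0.47 -0.68]
_hinge [-34.85 -65.19 119.29] 1.6718586110446423 0.62 0.56
_press [ 10.56 -66.   140.72] 2.801449108608594 0.67 0.41
```

Request:
move_arm(
  motion=[
    [0, 0.001, 0.001, 0, 0, 0],
    [0, 0.001, 0.002, 0, 0, 0],
    [0, 0.001, 0.003, 0, 0, 0],
    [0, 0.001, 0.004, 0, 0, 0],
    [0, 0.001, 0.004, 0, 0, 0],
  ],
)

```text
time: 19.08
position: [0.5989, 0.1439, 0.161]
tool_rot: [[-0.283, 0.901, 0.328], [0.959, 0.266, 0.097], [-0.0, 0.342, -0.94]]
ft_force: [-0.1, -0.6, -0.4]
gripper_width: -0.003
finger_force: 0.0
```

Request:
move_arm(
  motion=[
    [0, 0, 0.001, 0, 0, 0],
    [0, 0, 0.002, 0, 0, 0],
    [0, 0, 0.002, 0, 0, 0],
  ],
)

```text
time: 19.45
position: [0.5995, 0.1441, 0.1591]
tool_rot: [[-0.283, 0.901, 0.328], [0.959, 0.266, 0.097], [-0.0, 0.342, -0.94]]
ft_force: [0.0, 0.1, 0.4]
gripper_width: -0.003
finger_force: 0.0
```

Request:
move_arm(
  motion=[
    [0, 0, 0.001, 0, 0, 0],
    [0, 0, 0.002, 0, 0, 0],
    [0, 0, 0.003, 0, 0, 0],
    [0, 0, 0.003, 0, 0, 0],
  ],
)

```text
time: 19.95
position: [0.6007, 0.1444, 0.1568]
tool_rot: [[-0.283, 0.901, 0.329], [0.959, 0.266, 0.097], [-0.001, 0.343, -0.939]]
ft_force: [-2.2, -0.9, 5.6]
gripper_width: -0.0
finger_force: 3.1
```

Request:
move_arm(
  motion=[
    [0, 0, 0.001, 0, 0, 0],
    [0, 0, 0.002, 0, 0, 0],
    [0, 0, 0.002, 0, 0, 0],
  ],
)

```text
time: 20.32
position: [0.6013, 0.1444, 0.155]
tool_rot: [[-0.283, 0.901, 0.329], [0.959, 0.266, 0.096], [-0.001, 0.343, -0.939]]
ft_force: [-3.3, -1.6, 6.7]
gripper_width: 0.002
finger_force: 3.7
```

```bash
python3 chk.py right
```

```text
20.325 [-0.62 -1.13 -7.56] [  6.28 -66.46 126.52] [ 0.08  0.48 -0.56  2.02  0.7   0.45 -0.7 ]
_press [ 12.08 -63.01 129.9 ] 0.8323720119332464 0.49 0.64
```

Request:
move_arm(
  motion=[
    [0, 0, 0.001, 0, 0, 0],
    [0, 0, 0.002, 0, 0, 0],
    [0, 0, 0.002, 0, 0, 0],
  ],
)

```text
time: 21.0
position: [0.6019, 0.1446, 0.1526]
tool_rot: [[-0.283, 0.901, 0.329], [0.959, 0.266, 0.097], [-0.0, 0.342, -0.94]]
ft_force: [-0.4, -0.4, 0.0]
gripper_width: 0.003
finger_force: 0.1
```

Request:
move_arm(
  motion=[
    [0, 0, 0.001, 0, 0, 0],
    [0, 0, 0.002, 0, 0, 0],
    [0, 0, 0.002, 0, 0, 0],
  ],
)

```text
time: 21.38
position: [0.6024, 0.145, 0.1504]
tool_rot: [[-0.283, 0.901, 0.328], [0.959, 0.266, 0.097], [-0.0, 0.342, -0.94]]
ft_force: [-0.2, -0.2, 0.1]
gripper_width: -0.002
finger_force: 0.0
```

Request:
move_arm(
  motion=[
    [0, 0, 0.001, 0, 0, 0],
    [0, 0, 0.002, 0, 0, 0],
    [0, 0, 0.002, 0, 0, 0],
  ],
)

```text
time: 21.75
position: [0.6031, 0.1451, 0.1487]
tool_rot: [[-0.283, 0.901, 0.328], [0.959, 0.266, 0.097], [-0.0, 0.342, -0.94]]
ft_force: [0.6, 0.6, 0.4]
gripper_width: 0.001
finger_force: 0.0
```

```bash
python3 chk.py right
python3 - <<'E'
from go import *
for x,y,z in((-.0,-.066,.26),(-.115,.066,.26),(-.118,.066,.142)): print(rel(seatW([x,y,z]),RS))
E
```

```text
21.75 [ 0.4   0.82 -0.14] [  5.95 -66.3  119.95] [ 0.07  0.49 -0.55  2.02  0.71  0.44 -0.71]
_press [ 13.82 -70.36 118.12] 0.4099960869165931 0.72 0.55
[   0.23   -5.98 -139.93    0.03    0.02   -0.04]
[ 132.15 -121.07 -140.04    0.03    0.02   -0.04]
[ 132.2  -124.13  -22.04    0.03    0.02   -0.04]
```

The right keeper snapped shut: the force fell to zero and its press point reads about 118 mm up the slope. Now the left one.

Request:
move_arm(
  motion=[
    [0, 0, -0.03, 0, 0, 0],
    [0, 0, -0.08, 0, 0, 0],
    [0, 0, -0.135, 0, 0, 0],
    [0.02, -0.03, -0.14, 0, 0, 0],
    [0.06, -0.065, -0.14, 0, 0, 0],
    [0.1, -0.1, -0.14, 0, 0, 0],
    [0.132, -0.118, -0.14, 0, 0, 0],
    [0.132, -0.118, -0.13, 0, 0, 0],
    [0.132, -0.118, -0.09, 0, 0, 0],
    [0.132, -0.118, -0.05, 0, 0, 0],
    [0.132, -0.118, -0.022, 0, 0, 0],
    [0.132, -0.118, -0.022, 0, 0, 0],
    [0.132, -0.118, -0.022, 0, 0, 0],
  ],
)

```text
time: 23.68
position: [0.4522, 0.2385, 0.1299]
tool_rot: [[-0.283, 0.901, 0.329], [0.959, 0.266, 0.097], [-0.0, 0.343, -0.939]]
ft_force: [-0.1, -0.8, -0.0]
gripper_width: -0.001
finger_force: 0.0
```

```bash
python3 chk.py left
```

```text
23.675 [-0.76 -0.28 -0.07] [-111.66   66.1   142.73] [-0.27  0.39 -0.53  2.29  1.1   0.39 -1.46]
_hinge [-39.01  66.31 110.84] 4.068078975581719 0.82 0.63
_press [-1131.19  -959.8  -3276.36] 0.09177126754380992 0.24 0.55
```

Request:
move_arm(
  motion=[
    [0, 0.01, 0, 0, 0, 0],
    [0, 0.017, 0, 0, 0, 0],
    [0, 0.023, -0.001, 0, 0, 0],
    [0, 0.029, -0.001, 0, 0, 0],
    [0, 0.034, -0.001, 0, 0, 0],
    [0, 0.039, -0.001, 0, 0, 0],
    [0, 0.044, -0.001, 0, 0, 0],
    [0, 0.049, -0.002, 0, 0, 0],
    [0, 0.049, -0.002, 0, 0, 0],
  ],
)

```text
time: 25.1
position: [0.4964, 0.2513, 0.148]
tool_rot: [[-0.282, 0.901, 0.329], [0.959, 0.265, 0.097], [0.0, 0.343, -0.939]]
ft_force: [-0.5, -0.1, 0.4]
gripper_width: -0.001
finger_force: 0.0
```

```bash
python3 chk.py left
```

```text
25.1 [ 0.02 -0.33 -0.53] [-62.25  65.79 144.01] [-0.18  0.42 -0.61  2.16  0.94  0.47 -1.25]
_hinge [-36.13  69.24 118.12] 4.633312694453449 0.76 0.4
_press [-39.45  64.9  168.16] 1.6773771997354128 0.65 0.54
```

Same state as the right one at this stage (θ about 1.6), so I'll follow the same arc.

Request:
move_arm(
  motion=[
    [0, 0.003, -0.008, 0, 0, 0],
    [0, 0.012, -0.013, 0, 0, 0],
    [0, 0.022, -0.015, 0, 0, 0],
    [0, 0.029, -0.015, 0, 0, 0],
    [0, 0.036, -0.014, 0, 0, 0],
    [0, 0.044, -0.011, 0, 0, 0],
    [0, 0.051, -0.008, 0, 0, 0],
    [0, 0.055, -0.006, 0, 0, 0],
    [0, 0.06, -0.002, 0, 0, 0],
    [0, 0.064, 0.002, 0, 0, 0],
    [0, 0.067, 0.005, 0, 0, 0],
    [0, 0.068, 0.007, 0, 0, 0],
    [0, 0.068, 0.007, 0, 0, 0],
  ],
)

```text
time: 27.02
position: [0.5594, 0.2698, 0.1644]
tool_rot: [[-0.283, 0.901, 0.328], [0.959, 0.266, 0.097], [-0.0, 0.342, -0.94]]
ft_force: [0.7, 0.9, 0.7]
gripper_width: -0.0
finger_force: 0.0
```

```bash
python3 chk.py left
```

```text
27.025 [ 0.68  1.09 -0.36] [  5.11  65.7  136.87] [-0.12  0.49 -0.66  1.99  0.85  0.58 -1.07]
_hinge [-32.94  70.51 120.93] 1.5336014619024274 0.97 0.47
_press [  6.53  69.16 145.27] 1.9469729205113597 0.94 0.65
```

Pressing down now: 9 mm to the catch, then in small steps.

Request:
move_arm(
  motion=[
    [0, 0.001, 0.002, 0, 0, 0],
    [0, 0.001, 0.004, 0, 0, 0],
    [0, 0.001, 0.006, 0, 0, 0],
    [0, 0.001, 0.007, 0, 0, 0],
    [0, 0.001, 0.008, 0, 0, 0],
    [0, 0.001, 0.009, 0, 0, 0],
    [0, 0.001, 0.009, 0, 0, 0],
  ],
)

```text
time: 28.2
position: [0.5632, 0.271, 0.1567]
tool_rot: [[-0.283, 0.901, 0.329], [0.959, 0.266, 0.097], [-0.0, 0.343, -0.939]]
ft_force: [-1.7, -1.4, 4.6]
gripper_width: 0.001
finger_force: 2.5
```

Request:
move_arm(
  motion=[
    [0, 0, 0.001, 0, 0, 0],
    [0, 0, 0.002, 0, 0, 0],
    [0, 0, 0.002, 0, 0, 0],
  ],
)

```text
time: 28.58
position: [0.5639, 0.2713, 0.1551]
tool_rot: [[-0.283, 0.901, 0.329], [0.959, 0.266, 0.097], [-0.0, 0.343, -0.939]]
ft_force: [-3.6, -0.7, 7.2]
gripper_width: -0.003
finger_force: 4.0
```

Request:
move_arm(
  motion=[
    [0, 0, 0.001, 0, 0, 0],
    [0, 0, 0.002, 0, 0, 0],
    [0, 0, 0.002, 0, 0, 0],
  ],
)

```text
time: 28.95
position: [0.5646, 0.2716, 0.1528]
tool_rot: [[-0.283, 0.901, 0.329], [0.959, 0.266, 0.097], [-0.0, 0.343, -0.939]]
ft_force: [-0.8, 0.4, 1.7]
gripper_width: 0.001
finger_force: 0.6
```

Request:
move_arm(
  motion=[
    [0, 0, 0.001, 0, 0, 0],
    [0, 0, 0.002, 0, 0, 0],
    [0, 0, 0.002, 0, 0, 0],
  ],
)

```text
time: 29.32
position: [0.5651, 0.2713, 0.1503]
tool_rot: [[-0.283, 0.901, 0.328], [0.959, 0.266, 0.096], [-0.0, 0.342, -0.94]]
ft_force: [0.6, 0.1, -1.0]
gripper_width: -0.003
finger_force: 0.0
```

Snapped as well. I'll confirm with 2 mm more, then back away and look.

Request:
move_arm(
  motion=[
    [0, 0, 0.001, 0, 0, 0],
    [0, 0, 0.002, 0, 0, 0],
    [0, 0, 0.002, 0, 0, 0],
  ],
)

```text
time: 29.7
position: [0.5659, 0.2717, 0.1487]
tool_rot: [[-0.283, 0.901, 0.328], [0.959, 0.266, 0.097], [-0.0, 0.342, -0.94]]
ft_force: [-0.9, 0.4, 0.0]
gripper_width: -0.0
finger_force: 0.0
```

Request:
move_arm(
  motion=[
    [0, 0, -0.02, 0, 0, 0],
    [0, 0, -0.06, 0, 0, 0],
    [0, 0, -0.11, 0, 0, 0],
    [0, -0.04, -0.15, 0, 0, 0],
    [0, -0.09, -0.17, 0, 0, 0],
    [0, -0.13, -0.17, 0, 0, 0],
    [0, -0.13, -0.17, 0, 0, 0],
    [0, -0.13, -0.17, 0, 0, 0],
  ],
)

```text
time: 30.7
position: [0.3935, 0.2211, 0.2646]
tool_rot: [[-0.283, 0.901, 0.33], [0.959, 0.266, 0.097], [-0.0, 0.344, -0.939]]
ft_force: [1.5, 0.8, 0.2]
gripper_width: 0.0
finger_force: 0.0
```

```bash
python3 chk.py left;python3 chk.py right
python3 - <<'E'
from go import *
o=[]
for c in K:
    im=env.capture(c)[:,:,::-1];u=proj(c,seatW([0,0,.09])).astype(int)
    big=cv2.resize(im[u[1]-50:u[1]+50,u[0]-33:u[0]+33],None,fx=6,fy=6,interpolation=cv2.INTER_CUBIC)
    P_=[seatW(box(0,.01,-.07,.07,0,.11))]+[seatW(box(-.036,.026,y-.02,y+.02,.115,.12)) for y in(-.066,.066)]
    for b in P_:
        h=cv2.convexHull(np.float32((proj(c,b)-u+[33,50])*6+2.5)).astype(np.int32);cv2.polylines(big,[h],True,(0,0,255),1)
    o.append(big)
cv2.imwrite("pics/g6.png",np.hstack(o))
E
```

```text
30.7 [0.3  1.6  0.42] [-123.06   65.98  290.2 ] [ 0.12  0.09 -0.92  2.2   0.42  0.62 -0.81]
_hinge [-344.1  -596.95 -908.41] 27.096211245611492 0.92 0.67
_press [ 11.22  62.05 115.87] 1.1202405046747599 0.72 0.7
31.0 [ 0.57 -0.32 -0.2 ] [-123.61   66.06  289.7 ] [ 0.12  0.09 -0.92  2.2   0.42  0.62 -0.81]
_hinge [-34.31 -76.34 116.51] 0.7515694152954437 0.95 0.66
_press [ 18.22 -62.52 129.83] 2.235613428366528 0.67 0.77
```

View pics/g6.png

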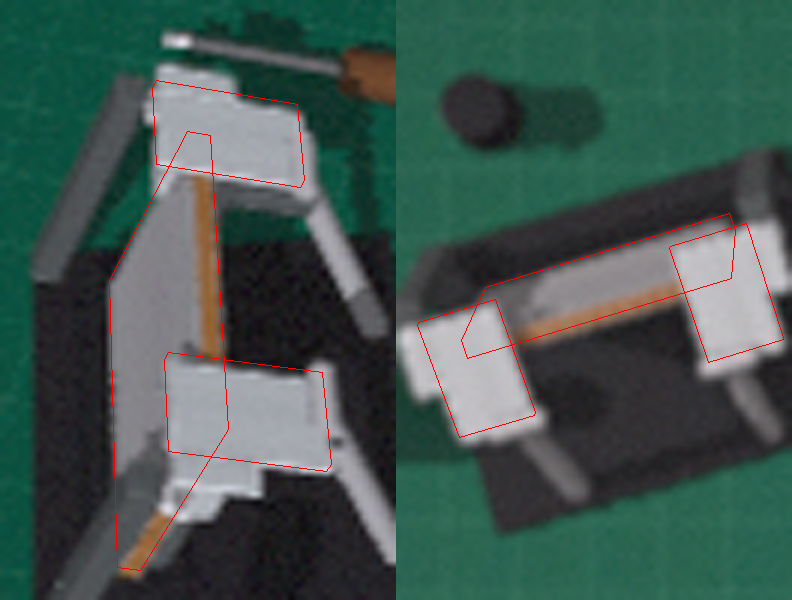

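Both flaps lie on their modelled shut outlines, at (230,145) and (245,410) in the side crop. The plate is seated and the arm is clear, so I'm handing in.

```bash
python3 -c "
from cell import env
print(env.close_job())"
```

```text
the job is handed in; nothing more can be done
None
```

The larger plate leans in the stand, let go, with both keeper flaps snapped shut (neither press read above about 8 N); the job was handed in at about 31 s with the arm clear, and no verdict came back.

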